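# Strip the coils from a valve manifold and pressure-test it with the hand pump

### The job

Pressure-test the valve manifold: swing the selector lever all the way over to its other side (test), then slide every coil up off its valve stem and set it down in the parts tray, none on top of another. With all coils in the tray and the selector still on test, give the hand pump three full strokes, each right down to the stop, held there for a second, and right back up, then swing the selector all the way back to where it started. Leave the jars and the wrench beyond the manifold alone.

Things in the scene. Friction and masses are not known exactly. Their poses are not given: they have to be found in the camera images.
- selector (a joint): Selector lever: a 100 mm steel rod, 10 mm thick, with a 26 mm black ball on its end, on a small grey block (70 x 50 x 25 mm) standing by itself in front of the manifold. Angle in rad: 0 leaning 0.5 rad from upright to the run side (where it starts, give or take), 1.0 leaning 0.5 rad to the other (test) side; 1.0 is its stop. It stays where it is left; under 1 N at the ball moves it.
- selector_tip (a point): Centre of the selector's ball (26 mm), about 110 mm above the bench at either side and 122 mm at mid swing; it moves with the lever on a 100 mm radius about selector_axis. The lever's start lean is towards this point.
- selector_axis (a point): Fixed point on the selector's pivot, 22 mm above the bench, in the middle of its block. The lever swings in this point's x-z plane: towards its own -x at 0, +x at 1.0; the pivot is its y axis.
- manifold: Valve manifold, fixed: an aluminium block 60 x 300 mm, top 45 mm above the bench, on a 90 x 320 mm steel foot; origin at the bench under its middle. Along its y axis, at y = -112.5, -37.5, 37.5 and 112.5 mm, four upright steel stems, 13 mm thick, rise 62 mm above the block (tops 107 mm above the bench). Some carry a coil, some are bare.
- pump_handle (a point): Centre of the hand pump's T-handle: a level black rubber bar 28 mm thick and 110 mm long, square to the lever. It moves with the lever on a 220 mm radius about the pivot: about 226 mm above the bench at rest, 65 mm when fully down. Free to be pressed from above.
- pump: Hand test pump, fixed; origin on the bench under the handle's place when the lever is level. The lever's pivot is at x = 220, z = 130 mm in this frame, its axis along y; the lever runs from there towards the robot (-x) to the handle. The pump's body (grey tank, cylinder, gauge, up to 200 mm high) stands from x = 130 to 370 mm, 120 mm wide.
- pump_lever (a joint): Pump lever angle in rad: 0 at rest (raised 0.45 rad above level), 0.75 at the lower stop (0.30 rad below level), grows as the handle is pressed down. A spring returns it to 0; pressing takes about 4 N at the handle at first and 13 N at the lower stop.
- tray: Open steel parts tray, fixed, 240 x 240 mm, 30 mm high, walls and floor 5 mm thick; origin at the bench under its middle, sides along its x and y axes. Pump and tray change sides from start to start.
- jar_a_c (a point): Amber sample jar, 56 mm wide, 85 mm high, standing beyond the manifold; point on its axis 40 mm up. Leave it alone.
- jar_b_c (a point): Clear sample jar, 48 mm wide, 70 mm high, standing beyond the manifold; point on its axis 40 mm up. Leave it alone.
- wrench: Steel wrench, 140 mm long, lying beyond the manifold. Leave it alone.
- coil0_c (a point): Centre of a solenoid coil (may be absent): copper-wound bobbin with square black end flanges, 50 x 50 mm across the flats (its x and y axes) and 54 mm high (z), with an 18 mm square hole right through along z, 0.11 to 0.22 kg. At first it stands on the manifold block with a stem through its hole; the stem stands 8 mm proud of it. All coils are alike and their flats may be turned up to 0.25 rad from the manifold's.
- coil1_c (a point): Centre of a solenoid coil (may be absent): copper-wound bobbin with square black end flanges, 50 x 50 mm across the flats (its x and y axes) and 54 mm high (z), with an 18 mm square hole right through along z, 0.11 to 0.22 kg. At first it stands on the manifold block with a stem through its hole; the stem stands 8 mm proud of it. All coils are alike and their flats may be turned up to 0.25 rad from the manifold's.
- coil2_c (a point): Centre of a solenoid coil (may be absent): copper-wound bobbin with square black end flanges, 50 x 50 mm across the flats (its x and y axes) and 54 mm high (z), with an 18 mm square hole right through along z, 0.11 to 0.22 kg. At first it stands on the manifold block with a stem through its hole; the stem stands 8 mm proud of it. All coils are alike and their flats may be turned up to 0.25 rad from the manifold's.
- coil3_c (a point): Centre of a solenoid coil (may be absent): copper-wound bobbin with square black end flanges, 50 x 50 mm across the flats (its x and y axes) and 54 mm high (z), with an 18 mm square hole right through along z, 0.11 to 0.22 kg. At first it stands on the manifold block with a stem through its hole; the stem stands 8 mm proud of it. All coils are alike and their flats may be turned up to 0.25 rad from the manifold's.

How it is judged (in metres and radians):
On the way, in this order (a step that is already met when the one before it is completed fails the run):
1. the selector lever is swung over to its test side (value of joint selector above 0.85 rad), for 0.2 s.
2. with the selector still on test, every coil is off its stem and down in the tray (x of coil0_c in the frame of tray between -0.105 and 0.105 m and y of coil0_c in the frame of tray between -0.105 and 0.105 m and z of each of coil0_c, coil1_c, coil2_c, coil3_c in the frame of tray below 0.05 m and x of coil1_c in the frame of tray between -0.105 and 0.105 m and y of coil1_c in the frame of tray between -0.105 and 0.105 m and x of coil2_c in the frame of tray between -0.105 and 0.105 m and y of coil2_c in the frame of tray between -0.105 and 0.105 m and x of coil3_c in the frame of tray between -0.105 and 0.105 m and y of coil3_c in the frame of tray between -0.105 and 0.105 m and value of joint selector above 0.85 rad), for 0.3 s.
3. first stroke: pump lever pressed right down (joint above 0.66) and held there, selector still on test (value of joint pump_lever above 0.66 rad and value of joint selector above 0.85 rad), for 0.7 s.
4. first stroke: pump lever right back up (joint below 0.08), selector still on test (value of joint pump_lever below 0.08 rad and value of joint selector above 0.85 rad), for 0.05 s.
5. second stroke: pump lever pressed right down (joint above 0.66) and held there, selector still on test (all of step 3), for 0.7 s.
6. second stroke: pump lever right back up (joint below 0.08), selector still on test (all of step 4), for 0.05 s.
7. third stroke: pump lever pressed right down (joint above 0.66) and held there, selector still on test (all of step 5), for 0.7 s.
8. third stroke: pump lever right back up (joint below 0.08), selector still on test (all of step 6), for 0.05 s.
9. the selector lever is swung back to its starting side (value of joint selector below 0.15 rad), for 0.2 s.
At the end, for the whole second after the job is handed in: Every coil lies or stands on the tray floor (its centre within 105 mm of the tray's middle along each side and less than 50 mm above the tray's underside, so none on another), the selector is back on its starting side (joint below 0.15 rad) and the pump lever is back up (below 0.08 rad) (x of coil0_c in the frame of tray between -0.105 and 0.105 m and y of coil0_c in the frame of tray between -0.105 and 0.105 m and z of each of coil0_c, coil1_c, coil2_c, coil3_c in the frame of tray below 0.05 m and x of coil1_c in the frame of tray between -0.105 and 0.105 m and y of coil1_c in the frame of tray between -0.105 and 0.105 m and x of coil2_c in the frame of tray between -0.105 and 0.105 m and y of coil2_c in the frame of tray between -0.105 and 0.105 m and x of coil3_c in the frame of tray between -0.105 and 0.105 m and y of coil3_c in the frame of tray between -0.105 and 0.105 m and value of joint selector below 0.15 rad and value of joint pump_lever below 0.08 rad); the robot touches nothing.
It fails at once if a jar or the wrench is pushed more than 30 mm, or a jar tips over (distance of any of jar_a_c, jar_b_c, wrench from where it was at the start of the episode above 0.03 m or angle between any of jar_a_c, jar_b_c's own z axis and vertical above 0.5 rad).
Of coil0, coil1, coil2, coil3 only 2 to 4 are there at a start; the rules pass over those that are not, and their reading is None.
At some moment in a run one of coil0, coil1, coil2, coil3 may be knocked a few centimetres aside while the robot is not near it.
Once in a run the grip may slacken for a moment while it holds something.
It also fails if it takes over 210 s, if anything falls off the work surface, if the arm or the gripper's body presses on something with over 40 N, if the wrist force passes 120 N, or if a joint passes its speed limit or range.

### The arm

A 6-joint arm with a two-finger parallel gripper is mounted at the origin on the work surface. World frame = base frame: x ahead of the robot, y to its left, z up, the work surface at z = 0. Lengths are in mm, angles in rad, forces in N, time in s.
With the tool pointing down it reaches from about 325 to 875 mm from the base axis. Payload 4.4 kg.
Tool frame: the origin (TCP) lies on the centre line of the jaws, within the pads' length; the fingertips stand ahead of it and the grasp point (between the pads) lies 6 mm ahead of it (ctrl.tcp_to_tips is the z of the fingertips in the tool frame, in mm); z points along the fingers, y is the direction in which the jaws open and shut (so a half turn about z gives the same grasp; the last joint's range is limited). The gripper opens to 85 mm and grips with 20 to 120 N. Pads are 22 mm wide; open, the fingers measure 114 mm over their backs; the gripper's body (76 mm by 85 mm) begins 54 mm behind the grasp point. The pads swing forward as they close: fully open they stand 13 mm farther back than shut.
Start: joints at [-1.278, 0.207, 1.542, -0, 1.393, -0.15], TCP at [246.879, -519.306, 234.782] pointing down, gripper open.
Joint ranges: [-2.73, 2.73], [-0.86, 2.22], [0.23, 2.46], [-1.11, 4.25], [0.08, 2.63], [-2.82, 2.82]. Speed limits (rad/s): [2.79, 2.79, 3.14, 3.14, 3.14, 3.14].

### API

Orientations are given as a 3x3 rotation matrix whose columns are the frame's x, y, z axes.
In Python, from plant import ctrl, sensors, optics gives the robot as it stands. Calls block until the motion is done:
- ctrl.move_ptp(position, orientation): joint-space move of the TCP to a pose.
- ctrl.move_l(position, rot=None, vel=150, threshold=None): straight line of the TCP; rot=None keeps the orientation; vel is the mean speed in mm/s. With threshold (N) it stops when the force on the tool has changed by that much, and returns True; else False.
- ctrl.set_joints(angles): joint-space move.
- ctrl.gripper_to(opening, force=None): finger opening in mm; force is the grip in N (None keeps the last); returns when the fingers have stopped.
- ctrl.hold(seconds).
- ctrl.solve_ik(position, orientation): joint angles nearest the present ones, or None.
- sensors.read_state(): the state.
- optics.grab_frame(name): name is "side" or "top"; returns (picture, depth): 420x560x3 uint8, red, green, blue; 420x560 float32, mm along the optical axis (not along the pixel's ray), 0 where there is no reading.
- optics.camera_params(name): a dict with "mtx" (3x3 intrinsics, pixels), "k1" (the pictures are not rectified: a ray, as slopes to the right and down, at radius r is drawn at 1 + k1 r^2 times it, then the intrinsics apply), "R" (3x3) and "t" (3): a world point X has camera coordinates R X + t. Camera axes: x right, y down, z forward; pixel columns grow to the right and rows downward; lengths in mm; the calibration is good to about 2 mm. A picture is of the moment at which its call begins. camera_params takes no time and is no camera call.
A pose or a line that the arm cannot do raises ctrl.MotionError and nothing moves.
- ctrl.finish_job(): hands the job in, once; it reports no verdict.
The state is a dict: "t": time; "q": joint angles; "qvel": joint speeds; "tau": joint torques, N m; "eef_pos": TCP position; "eef_rot": TCP orientation; "force": force on the tool from outside, world axes, zero at the start; "wrist_torque": the same for the moment, N m; "grip_width": finger opening in mm.
Only numpy, scipy, OpenCV 4.12 (cv2) and the standard library are available. Lean on these libraries where they do the work, as an engineer would, in place of code of your own. Each camera call takes 0.05 s, during which the arm holds its last target.

## Working session

There is one attempt and no reset: what is moved stays moved. The work goes in short steps, each a Python script; the robot and the scene stay as the last script left them, time stands still between calls to the robot, and variables do not carry over. Pictures are saved under pics/ and viewed, and the job is handed in when it is done.

```bash
ls; mkdir -p pics; python3 - <<'E'
from plant import ctrl,sensors,optics
import cv2,numpy as np
for n in("side","top"):
    p,d=optics.grab_frame(n); cv2.imwrite(f"pics/{n}0.png",p[:,:,::-1]); np.savez(f"{n}0.npz",p=p,d=d)
    print(n,optics.camera_params(n))
s=sensors.read_state();print(s); print(ctrl.tcp_to_tips)
E
```

```text
pics
side {'mtx': array([[533.36765499,   0.        , 271.35767779],
       [  0.        , 533.36765499, 218.14808563],
       [  0.        ,   0.        ,   1.        ]]), 'k1': -0.06365765647289005, 'R': array([[-0.99954091, -0.02483835,  0.01734992],
       [-0.03006208,  0.74174033, -0.6700131 ],
       [ 0.00377289, -0.67022708, -0.7421465 ]]), 't': array([ 578.94125139,  113.61106723, 1500.98170832])}
top {'mtx': array([[506.36084939,   0.        , 268.29357354],
       [  0.        , 506.36084939, 201.54112165],
       [  0.        ,   0.        ,   1.        ]]), 'k1': -0.12526228312686694, 'R': array([[ 1.65195765e-02, -9.99863331e-01,  6.49638822e-04],
       [-9.92765327e-01, -1.64795796e-02, -1.18934556e-01],
       [ 1.18929007e-01,  1.31980960e-03, -9.92901883e-01]]), 't': array([ -14.87731131,  625.00992491, 1235.72934301])}
{'t': 0.1, 'q': array([-1.27748746e+00,  2.07393811e-01,  1.54283017e+00,  9.95521752e-06,
        1.39350903e+00, -1.50531433e-01]), 'qvel': array([-2.87880679e-05, -2.85103332e-03, -2.66309522e-03, -1.62417079e-03,
        1.45157218e-04,  7.18341658e-04]), 'tau': array([-1.92244229e-04, -3.84093869e+01, -2.92549592e+01, -2.04033422e-04,
        4.86533900e-03, -9.75318173e-07]), 'eef_pos': array([ 246.68639187, -518.63328813,  233.69931033]), 'eef_rot': array([[ 9.03110120e-01,  4.29408594e-01, -6.09441064e-04],
       [ 4.29408899e-01, -9.03107849e-01,  2.05177687e-03],
       [ 3.30659610e-04, -2.11467987e-03, -9.99997709e-01]]), 'force': array([ 1.17673007, -0.10652403, -0.3799146 ]), 'wrist_torque': array([0.04676594, 0.01541203, 0.00480128]), 'grip_width': 85.41285015033124}
25.0
```

View pics/top0.png

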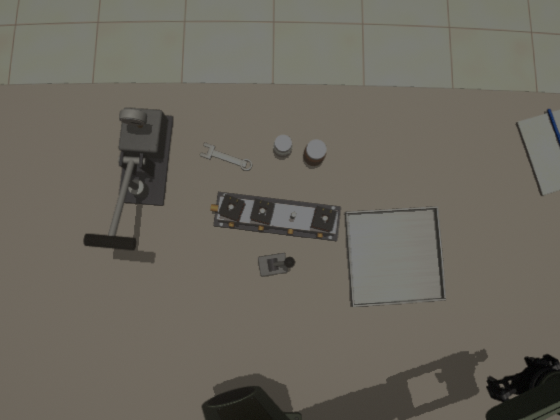

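View pics/side0.png

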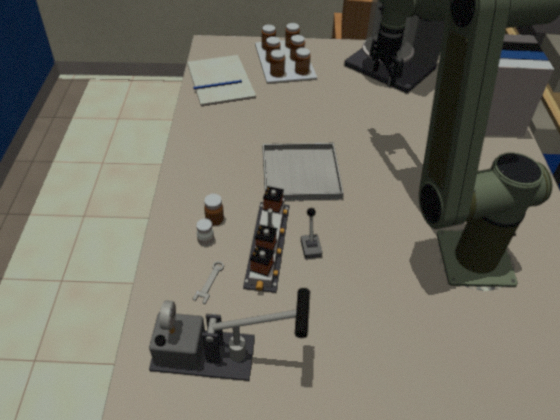

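The top view shows three coils, at pixels (232,207), (262,211) and (324,218), with a bare stem at (293,216). The tray is at (395,257). The selector block is at about (273,264), its ball at (290,262). The pump handle bar runs (85..135, 241). The side view agrees.

```bash
cat > h.py <<'E'
import numpy as np, cv2
from plant import ctrl,sensors,optics
C={n:optics.camera_params(n) for n in("side","top")}
def ray(n,u,v):
    c=C[n];K=c["mtx"];xd=(u-K[0,2])/K[0,0];yd=(v-K[1,2])/K[1,1]
    x,y=xd,yd
    for _ in range(20):
        f=1+c["k1"]*(x*x+y*y); x,y=xd/f,yd/f
    return np.array([x,y,1.])
def atz(n,u,v,z):
    c=C[n];o=-c["R"].T@c["t"];d=c["R"].T@ray(n,u,v);return o+d*(z-o[2])/d[2]
def proj(n,X):
    c=C[n];p=c["R"]@np.asarray(X,float)+c["t"];x,y=p[0]/p[2],p[1]/p[2];f=1+c["k1"]*(x*x+y*y);K=c["mtx"]
    return np.array([K[0,0]*x*f+K[0,2],K[1,1]*y*f+K[1,2]])
def tri(us,ut):
    A=[];b=[]
    for n,u in(("side",us),("top",ut)):
        c=C[n];o=-c["R"].T@c["t"];d=c["R"].T@ray(n,*u);d/=np.linalg.norm(d);P=np.eye(3)-np.outer(d,d);A.append(P);b.append(P@o)
    return np.linalg.lstsq(np.vstack(A),np.hstack(b),rcond=None)[0]
def shot(n,tag,box=None,k=1,gain=2.0,pts=()):
    p,d=optics.grab_frame(n);np.savez(f"{n}_{tag}.npz",p=p,d=d);crop(p,f"pics/{n}_{tag}.png",box,k,gain,pts);return p,d
def crop(p,fn,box=None,k=1,gain=2.0,pts=()):
    q=np.clip(p[:,:,::-1].astype(float)*gain,0,255).astype(np.uint8)
    x0,y0,x1,y1=box or(0,0,560,420)
    q=cv2.resize(q[y0:y1,x0:x1],None,fx=k,fy=k,interpolation=cv2.INTER_CUBIC)
    for u,v in pts: cv2.drawMarker(q,(int((u-x0+.5)*k),int((v-y0+.5)*k)),(0,255,0),cv2.MARKER_CROSS,12,1)
    cv2.imwrite(fn,q)
def down(a):  # tool pointing down, jaw (y axis) along angle a in world
    y=np.array([np.cos(a),np.sin(a),0]);z=np.array([0,0,-1.]);return np.column_stack([np.cross(y,z),y,z])
E
python3 - <<'E'
from h import *
p=np.load("top0.npz")["p"]
crop(p,"pics/t_a.png",(205,180,355,285),5.3)
crop(p,"pics/t_b.png",(335,195,455,315),5)
crop(p,"pics/t_c.png",(75,95,185,260),3.6)
q=np.load("side0.npz")["p"]
crop(q,"pics/s_a.png",(235,180,345,295),5)
E
```

```text
(no output)
```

View pics/t_a.png

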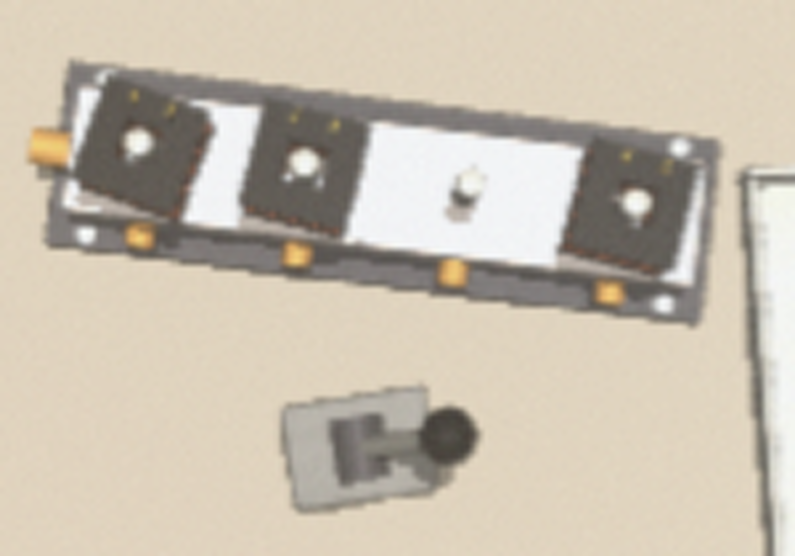

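View pics/t_b.png

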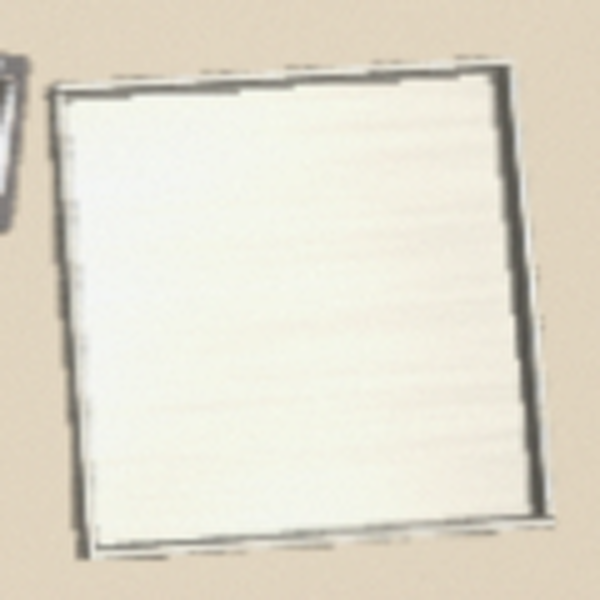

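View pics/t_c.png

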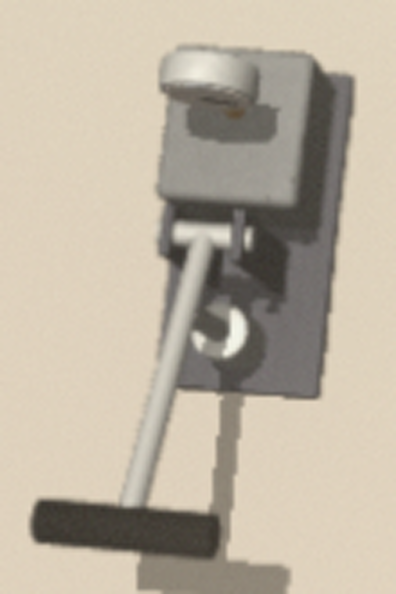

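View pics/s_a.png

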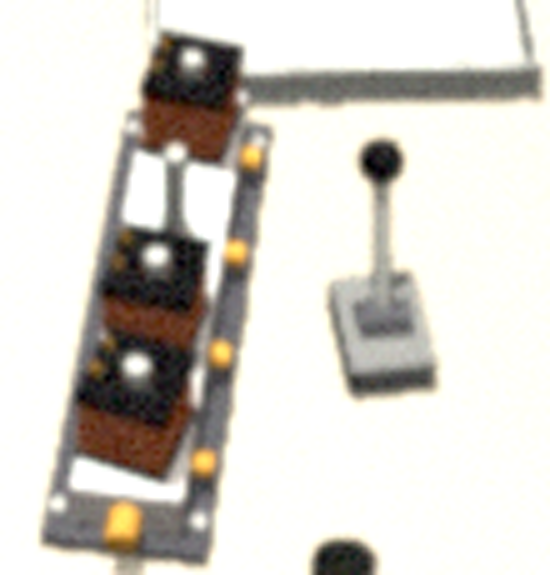

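```bash
python3 - <<'E'
from h import *
np.set_printoptions(precision=1,suppress=True)
def T(o,k,z,L): 
    P=np.array([atz("top",o[0]+x/k-.5,o[1]+y/k-.5,z) for x,y in L]);return P
ta=(205,180)
S=T(ta,5.3,107,[(138,143),(303,163),(470,182),(636,203)]);print("stems",S, np.diff(S,axis=0), np.linalg.norm(np.diff(S,axis=0),axis=1))
d=S[0]-S[3];print("man ang y-axis deg",np.degrees(np.arctan2(d[1],d[0])),"mean",S.mean(0))
sd=[(138,365),(157,255),(176,153),(193,60)]
for i,(x,y) in enumerate(sd):
    t=[(138,143),(303,163),(470,182),(636,203)][i]
    print("tri stem",tri((235+x/5-.5,180+y/5-.5),(205+t[0]/5.3-.5,180+t[1]/5.3-.5)))
for nm,L in dict(A=[(118,80),(213,122),(183,215),(78,175)],B=[(265,98),(370,122),(350,238),(240,208)],D=[(590,138),(697,165),(658,272),(560,245)]).items():
    P=T(ta,5.3,99,L);e=np.diff(np.vstack([P,P[:1]]),axis=0);a=np.degrees(np.arctan2(e[:,1],e[:,0]))
    print(nm,P.mean(0),np.linalg.norm(e,axis=1),(a+45)%90-45)
print("ball",tri((235+381/5-.5,180+160/5-.5),(205+448/5.3-.5,180+435/5.3-.5)),T(ta,5.3,110,[(448,435)]))
P=T(ta,5.3,25,[(285,407),(427,388),(435,490),(298,512)]);e=np.diff(np.vstack([P,P[:1]]),axis=0);print("block",P.mean(0),np.linalg.norm(e,axis=1),np.degrees(np.arctan2(e[:,1],e[:,0])))
P=T((335,195),5,30,[(52,85),(512,65),(550,520),(85,555)]);e=np.diff(np.vstack([P,P[:1]]),axis=0);print("tray",P,P.mean(0),np.linalg.norm(e,axis=1),np.degrees(np.arctan2(e[:,1],e[:,0])))
P=T((75,95),3.6,226,[(35,522),(218,537)]);print("handle",P,P.mean(0),np.linalg.norm(P[1]-P[0]))
P=T((75,95),3.6,10,[(353,75),(318,397)]);print("pump base right edge",P)
E
```

```text
stems [[ 603.5   84.8  107. ]
 [ 595.8   10.7  107. ]
 [ 588.5  -64.1  107. ]
 [ 580.2 -138.5  107. ]] [[ -7.8 -74.1   0. ]
 [ -7.3 -74.8   0. ]
 [ -8.2 -74.4   0. ]] [74.5 75.2 74.9]
man ang y-axis deg 84.04141994256618 mean [592.  -26.7 107. ]
tri stem [603.2  85.  105.2]
tri stem [595.6  10.8 105.9]
tri stem [587.9 -64.1 105.5]
tri stem [ 580.  -138.8  103.3]
A [602.3  80.9  99. ] [47.2 44.1 50.8 46.6] [-23.  -16.5 -19.9 -21.3]
B [595.1   9.4  99. ] [48.6 53.2 51.2 51.1] [-12.   -8.8 -14.3 -11.6]
D [ 580. -135.   99.] [49.8 51.6 45.7 50.3] [-13.3 -19.8 -14.6 -15.2]
ball [475.4 -55.3 114.2] [[475.7 -55.5 110. ]]
block [468.5 -18.1  25. ] [67.9 48.2 65.5 49.8] [ -81.5 -174.7  100.     8.1]
tray [[ 603.9 -198.7   30. ]
 [ 617.8 -436.7   30. ]
 [ 387.1 -453.1   30. ]
 [ 368.9 -215.9   30. ]] [ 494.4 -326.1   30. ] [238.4 231.4 237.9 235.7] [ -86.6 -175.9   94.4    4.2]
handle [[513.5 390.9 226. ]
 [507.1 278.5 226. ]] [510.3 334.7 226. ] 112.58220006341736
pump base right edge [[853.8 252.4  10. ]
 [615.5 267.4  10. ]]
```

```bash
cat >> h.py <<'E'
AX=np.array([468.3,-18.]);U=np.array([-0.165,0.986])
def sel(s,z): return np.array([*(AX+U*s),z])
def st():
    s=sensors.read_state();print("t %.1f pos %s F %s w %.1f"%(s["t"],np.round(s["eef_pos"],1),np.round(s["force"],1),s["grip_width"]));return s
E
python3 - <<'E'
from h import *
R=down(np.arctan2(U[1],U[0])-np.pi/2)
print(ctrl.solve_ik(sel(-90,200),R),ctrl.solve_ik(sel(-90,200),down(np.arctan2(U[1],U[0])+np.pi/2)))
ctrl.gripper_to(0)
p=sensors.read_state()["eef_pos"]
ctrl.move_ptp(sel(-95,220),R)
ctrl.move_l(sel(-95,122),vel=200)
st()
print(ctrl.move_l(sel(15,122),vel=100,threshold=12));st()
print(ctrl.move_l(sel(29,122),vel=40,threshold=5));st()
shot("top","sel1",(205,180,355,285),5);shot("side","sel1",(235,150,365,295),4.5)
E
```

```text
[-3.92537763e-01  6.80314585e-02  1.77319788e+00 -4.44089210e-16
  1.30036332e+00 -5.58344226e-01] [-3.92537763e-01  6.80314585e-02  1.77319788e+00 -4.44089210e-16
  1.30036332e+00  2.58324843e+00]
t 3.2 pos [ 484.6 -112.4  122.6] F [-0.1 -0.6  0.4] w 0.2
True
t 3.8 pos [478.4 -72.1 123.8] F [ 0.3 -0.2  1.6] w 0.0
True
t 4.3 pos [477.7 -71.6 122.7] F [ 0.2 -2.   1.9] w 0.0
```

View pics/side_sel1.png

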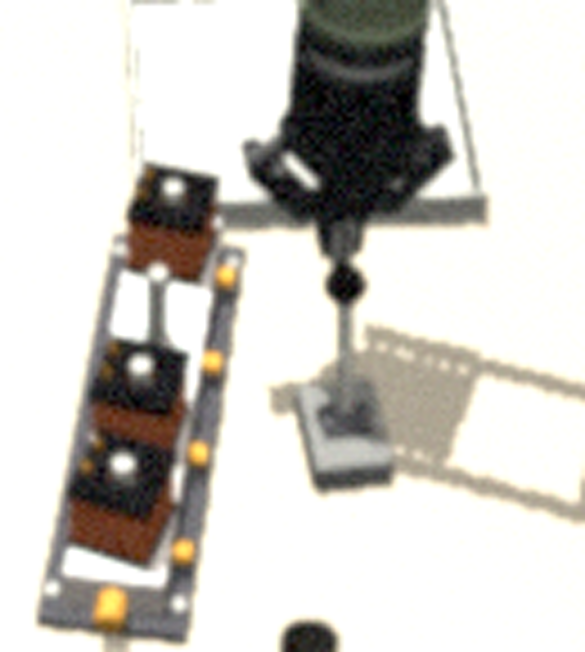

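The fingertips have reached the ball but the lever has barely moved. The threshold tripped on the contact impact, so I'll push in small steps and watch the force.

```bash
python3 - <<'E'
from h import *
for s in list(range(-50,16,13))+[18,21,24,27,30]:
    ctrl.move_l(sel(s,122),vel=80)
    f=sensors.read_state()["force"]; print(s,np.round(f,1))
    if abs(f[:2]@U)>6: break
ctrl.hold(.2);st()
shot("top","sel2",(205,180,355,285),5);shot("side","sel2",(235,150,365,295),4.5)
E
```

```text
-50 [ 0.  -1.8  1.4]
-37 [ 0.4 -0.5 -0.6]
-24 [ 0.5 -0.5 -1.1]
-11 [0.1 0.1 1.1]
2 [ 0.3  1.  -0.5]
15 [0.1 0.3 0. ]
18 [-0.3 -0.  -0.2]
21 [0.2 0.3 0.2]
24 [ 0.3 -0.2 -0.3]
27 [ 0.8 -0.1 -1.1]
30 [ 1.  -0.7 -0.2]
t 7.6 pos [463.3  11.6 122. ] F [ 0.8 -0.7 -0.2] w -0.1
```

View pics/side_sel2.png

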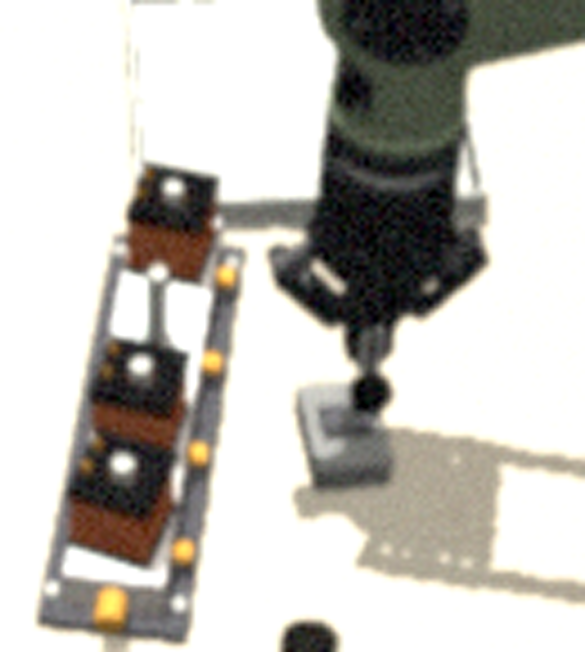

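```bash
python3 - <<'E'
from h import *
for s in [32,34,36,38,40,42]:
    ctrl.move_l(sel(s,122),vel=40)
    f=sensors.read_state()["force"]; print(s,np.round(f,1))
    if f[:2]@U<-4: break
ctrl.hold(.3);st()
ctrl.move_l(sel(-10,122),vel=150)
ctrl.move_l(sel(-10,240),vel=250)
R=down(np.radians(-14.5));print(ctrl.solve_ik([580,-138.5,180],R))
ctrl.gripper_to(70)
ctrl.move_ptp([560,-250,240],R)
shot("top","sel3",(205,180,355,285),5);shot("side","sel3",(235,150,365,295),4.5)
E
```

```text
32 [-0.4 -3.4  0.4]
34 [-0.1 -7.7  2.5]
t 8.5 pos [463.5  13.9 122.7] F [-1.  -6.6  3.1] w 0.0
[-3.79468120e-01  2.99278113e-01  1.54376570e+00 -4.44089210e-16
  1.29854884e+00 -1.26395379e-01]
```

View pics/side_sel3.png

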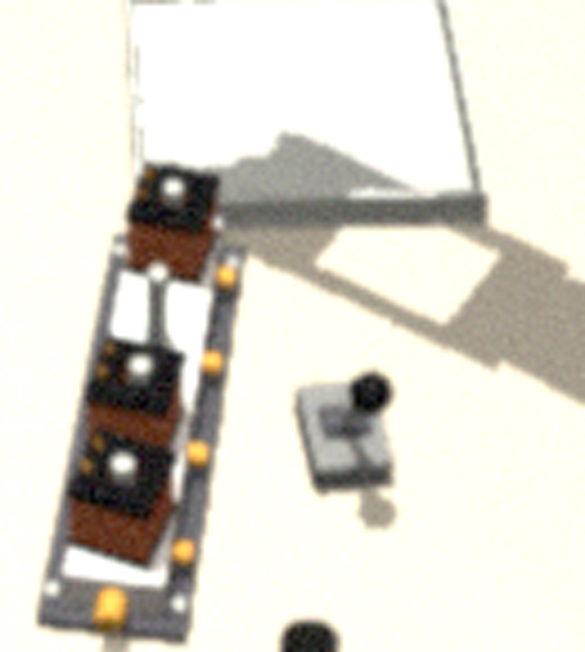

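View pics/top_sel3.png

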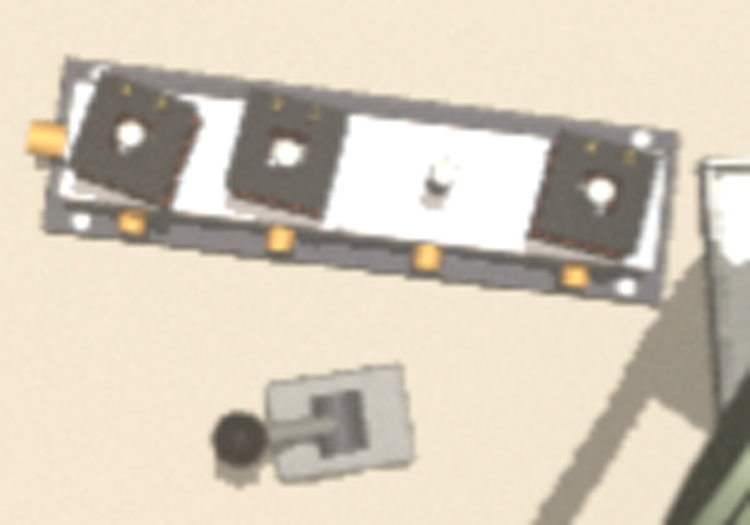

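The lever is over: the ball is at top pixel (252,268), on the far side, and the force rose to 7 N at the stop. Next is the first coil, nearest the tray.

```bash
cat >> h.py <<'E'
TR=np.array([494.4,-326.1]);TY=np.radians(4.2)
def tw(x,y): return TR+np.array([[np.cos(TY),-np.sin(TY)],[np.sin(TY),np.cos(TY)]])@[x,y]
def pick(xy,ang,zg=84,open_=70):
    R=down(ang)
    ctrl.gripper_to(open_)
    ctrl.move_ptp([*xy,190],R)
    ctrl.move_l([*xy,zg],vel=120); st()
    ctrl.gripper_to(0,force=60); s=st(); return s
def lift(xy):
    ctrl.move_l([*xy,190],vel=120); s=st(); return s
E
python3 - <<'E'
from h import *
print("ball",tri((235+370/4.5-.5,150+392/4.5-.5),(205+240/5-.5,180+440/5-.5)))
pick((580.1,-138.6),np.radians(-14.5))
E
```

```text
ball [460.78131346  29.7287988  109.3078394 ]
t 13.1 pos [ 581.  -139.1   85. ] F [ 0.2 -0.7  0.4] w 70.0
t 13.4 pos [ 581.3 -139.    85.6] F [0.1 0.6 4. ] w 48.4
```

```bash
cat >> h.py <<'E'
def place(xy,ang,zp=45,openw=66):
    R=down(ang)
    ctrl.move_l([*xy,190],rot=R,vel=200); s=st()
    ctrl.move_l([*xy,75],vel=150)
    ctrl.move_l([*xy,zp],vel=40); s=st()
    ctrl.gripper_to(openw); ctrl.move_l([*xy,190],vel=200)
E
python3 - <<'E'
from h import *
s=lift((580.1,-138.6))
if s["grip_width"]>45:
    place(tw(52,-52),TY); st()
    shot("top","c1",None,1.4);shot("side","c1",(235,100,365,295),3.5)
E
```

```text
t 14.4 pos [ 579.3 -138.3  188.7] F [ 0.2 -0.3 -2.1] w 48.4
t 15.8 pos [ 550.1 -373.2  189.7] F [ 0.6 -0.3 -1.8] w 48.3
t 17.6 pos [ 549.5 -373.7   45.8] F [-4.2  2.7  4.8] w 48.3
t 18.8 pos [ 549.3 -373.5  188.5] F [-0.7  0.7  0. ] w 66.1
```

View pics/side_c1.png

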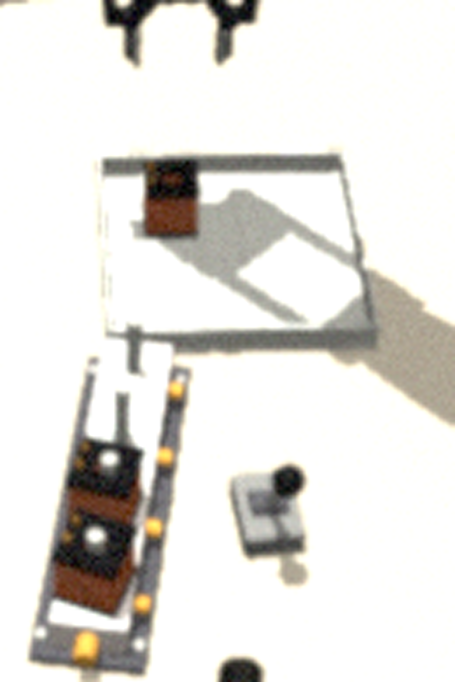

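View pics/top_c1.png

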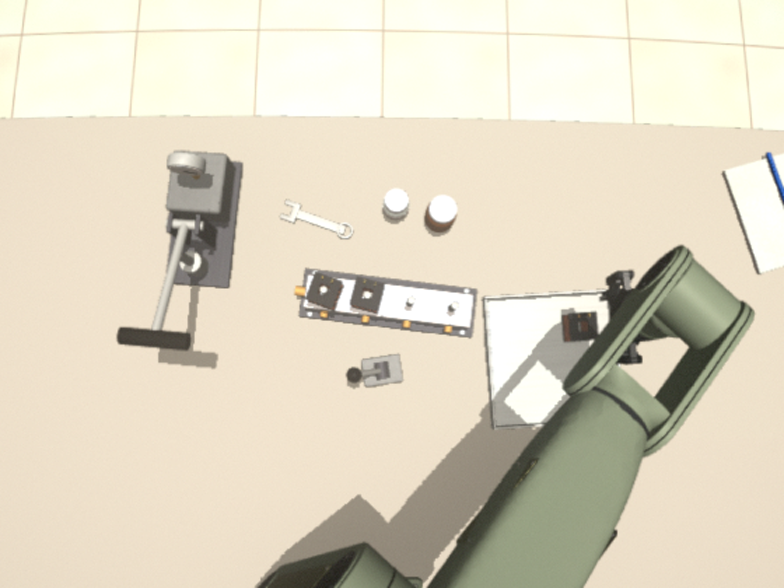

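Coil 1 stands in the tray at top pixel (414,232). The other two are still on their stems and the selector hasn't moved. Now coil B.

```bash
python3 - <<'E'
from h import *
print(atz("top",580/1.4,325/1.4,59),tw(52,-52))
xy=(595.7,10.8)
ctrl.move_l([560,-150,190],rot=down(np.radians(-11.5)),vel=250)
s=pick(xy,np.radians(-11.5))
if s["grip_width"]>45:
  s=lift(xy)
  if s["grip_width"]>45:
    place(tw(52,52),TY); st()
    ctrl.move_l([560,-100,220],vel=250)
    shot("top","c2",None,1.4);shot("side","c2",(235,100,365,295),3.5)
E
```

```text
[ 552.1278608  -367.97772943   59.        ] [ 550.06873907 -374.15196657]
t 21.9 pos [596.6  10.5  85. ] F [ 0.1 -0.6  0.6] w 69.9
t 22.2 pos [597.3  10.7  85.8] F [0.4 1.1 6.1] w 48.7
t 23.2 pos [594.8  10.9 188.7] F [ 0.2  1.1 -2.2] w 48.3
t 24.8 pos [ 542.5 -269.6  189.9] F [-0.9 -0.1 -0.4] w 48.3
t 26.6 pos [ 541.8 -270.    45.9] F [-4.4  3.   9.4] w 48.9
t 27.8 pos [ 541.6 -269.8  188.5] F [-0.1  0.4 -0. ] w 65.7
```

View pics/side_c2.png

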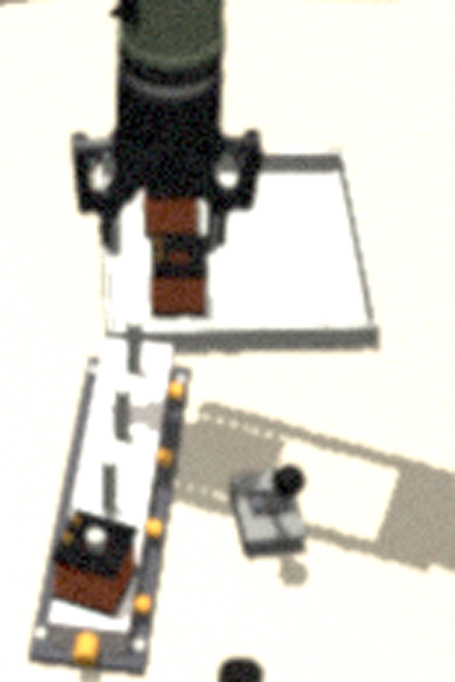

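View pics/top_c2.png

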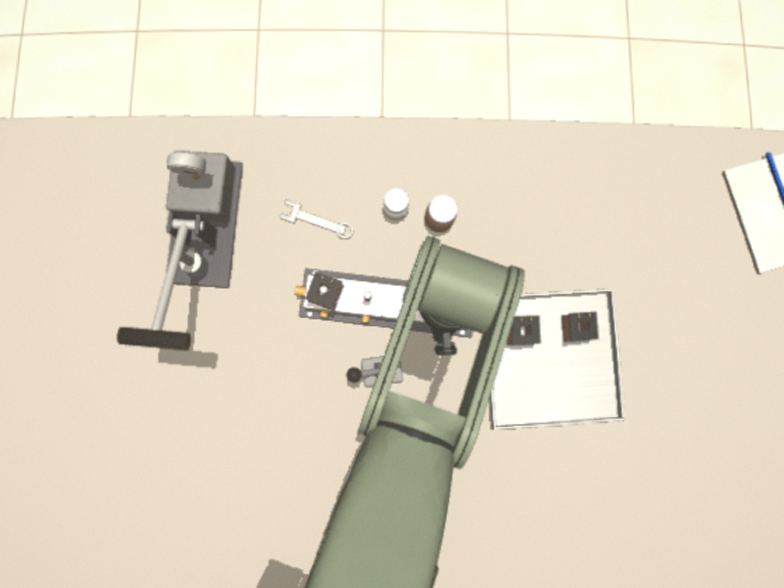

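Both coils stand in the tray, at (524,330) and (582,326) in the 1.4x picture. The third is still on its stem at (324,290).

```bash
python3 - <<'E'
from h import *
xy=(603.3,84.9)
s=pick(xy,np.radians(-20.5))
if s["grip_width"]>45:
  s=lift(xy)
  if s["grip_width"]>45:
    ctrl.move_l([560,-150,190],vel=200)
    place(tw(-50,0),TY); st()
    ctrl.move_l([430,-60,240],vel=250)
    shot("top","c3",None,1.4);shot("side","c3",(235,100,365,295),3.5)
E
```

```text
t 30.8 pos [604.2  84.8  85. ] F [0.8 0.5 1.2] w 70.3
t 31.1 pos [604.8  85.   85.8] F [0.4 0.2 5.1] w 48.5
t 32.2 pos [602.4  84.9 188.7] F [ 0.4  0.5 -2. ] w 48.7
t 34.7 pos [ 445.  -328.9  190. ] F [-0.3  0.2 -2.2] w 48.0
t 36.5 pos [ 444.  -329.3   45.8] F [-3.9  3.8  8.3] w 48.4
t 37.7 pos [ 443.8 -329.   188.6] F [-0.   0.4 -1. ] w 65.9
```

View pics/side_c3.png

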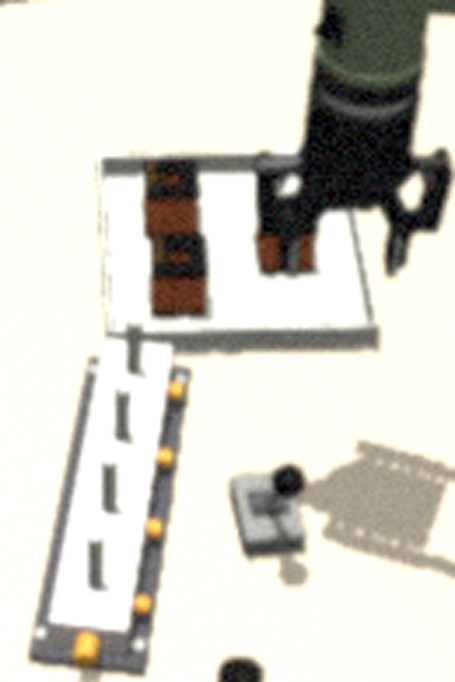

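View pics/top_c3.png

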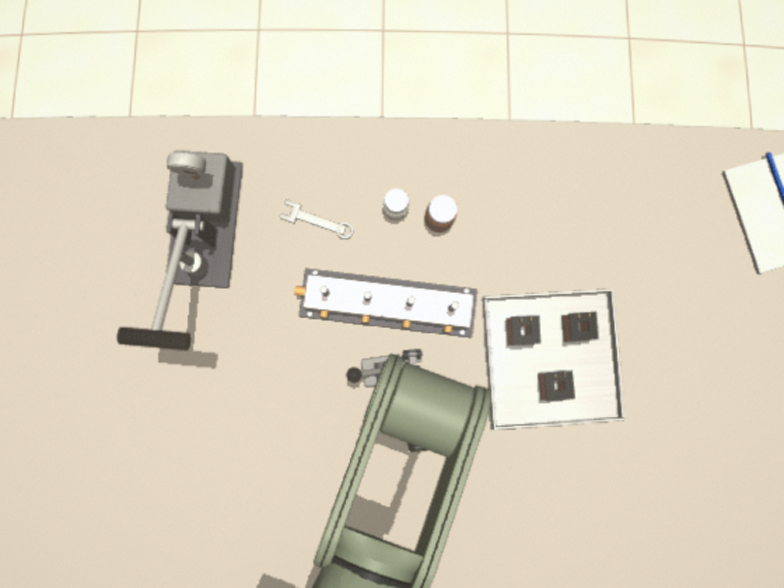

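All three coils are upright in the tray at (523,330), (580,326) and (556,386), and all the stems are bare. The selector is still on test, with the ball at (354,374). Next, the pump.

```bash
cat >> h.py <<'E'
PX=np.array([0.9982,-0.060]);H0=np.array([510.3,334.7]);PV=H0+PX*220*np.cos(.45)
def hp(q,over=0):
    e=.45-q; xy=PV-PX*220*np.cos(e); return np.array([*xy,130+220*np.sin(e)+14+25+over])
RP=down(np.arctan2(PX[1],PX[0])+np.pi/2)
E
python3 - <<'E'
from h import *
ctrl.move_l([430,-60,310],vel=250)
ctrl.gripper_to(0)
a=ctrl.solve_ik(hp(0,30),RP); R=RP
if a is None or abs(a[5])>2.3: R=down(np.arctan2(PX[1],PX[0])-np.pi/2)
print(a,ctrl.solve_ik(hp(0,30),R))
ctrl.move_ptp(hp(0,50),R); st()
ctrl.move_l(hp(0,2),vel=80); st()
for q in [.1,.2,.3,.4,.5,.58,.64,.70]:
    ctrl.move_l(hp(q),vel=80); s=sensors.read_state();print(q,np.round(s["force"],1),np.round(s["eef_pos"]-hp(q),1))
shot("side","p1",(140,240,340,400),3.5)
E
```

```text
[ 4.38780997e-01  2.42929044e-01  1.37421843e+00 -4.44089210e-16
  1.52444518e+00 -1.07197937e+00] [ 4.38780997e-01  2.42929044e-01  1.37421843e+00 -4.44089210e-16
  1.52444518e+00 -1.07197937e+00]
t 41.6 pos [510.7 333.6 314.8] F [ 0.3  0.6 -0.2] w -0.2
t 42.4 pos [510.5 334.8 266.8] F [ 0.2 -0.2  0.4] w 0.2
0.1 [ 1.  -0.2  0.1] [-0.4 -0.  -0.3]
0.2 [-7.3  1.   8.6] [-2.5  0.5  0.6]
0.3 [-4.8  2.2  7.7] [-1.5  1.2  1. ]
0.4 [-4.6  2.2  8.3] [-1.   1.5  1.3]
0.5 [-4.4  2.4  9. ] [-0.9  1.7  1.4]
0.58 [-4.9  2.4  8.8] [-0.5  1.9  1.6]
0.64 [-5.3  3.1  9.2] [-0.   2.   1.9]
0.7 [-4.   2.8 10.2] [0.1 2.1 2. ]
```

View pics/side_p1.png

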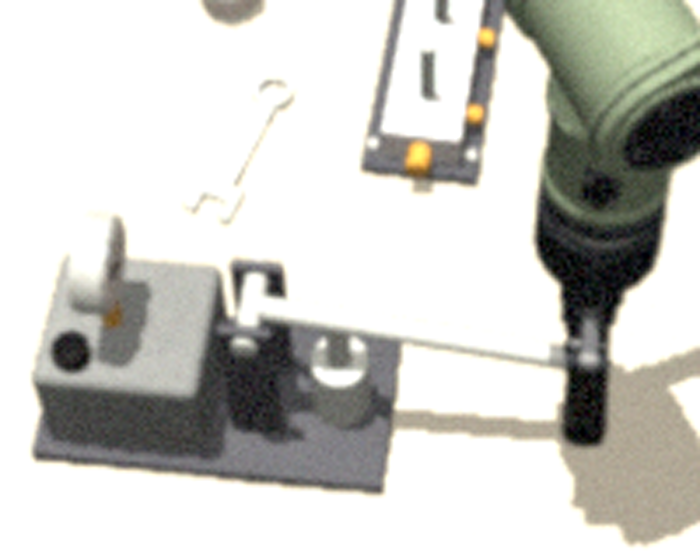

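The fingertips sit on the middle of the bar at (590,345) and the lever is below level. I'll continue until the stop shows up in the force.

```bash
python3 - <<'E'
from h import *
for o in [0,-3,-6,-9,-12,-15,-18,-21]:
    ctrl.move_l(hp(.75,o),vel=40); ctrl.hold(.1);s=sensors.read_state();print(o,np.round(s["force"],1),np.round(s["eef_pos"]-hp(.75),1))
    if s["force"][2]>22: break
ctrl.hold(1.0);st()
shot("side","p2",(140,240,340,400),3.5);shot("top","p2",(75,95,195,275),3.3)
E
```

```text
0 [-7.1  3.8  9.4] [-0.9  2.   2. ]
-3 [-5.8  1.9 10.4] [-0.6  2.  -0.8]
-6 [-6.   2.5 10.8] [-0.2  2.  -3.6]
-9 [-4.7  2.2 10.6] [ 0.3  2.  -6.4]
-12 [-4.9  1.9 11.2] [ 0.7  2.  -9.2]
-15 [-2.3  1.8 11.7] [  1.3   1.9 -11.9]
-18 [-2.1  1.5 12.5] [  1.7   1.9 -14.7]
-21 [-2.4  0.5 12.2] [  2.3   1.9 -17.4]
t 49.6 pos [500.5 337.3  86.6] F [-1.8  1.4 11.9] w 0.2
```

View pics/side_p2.png

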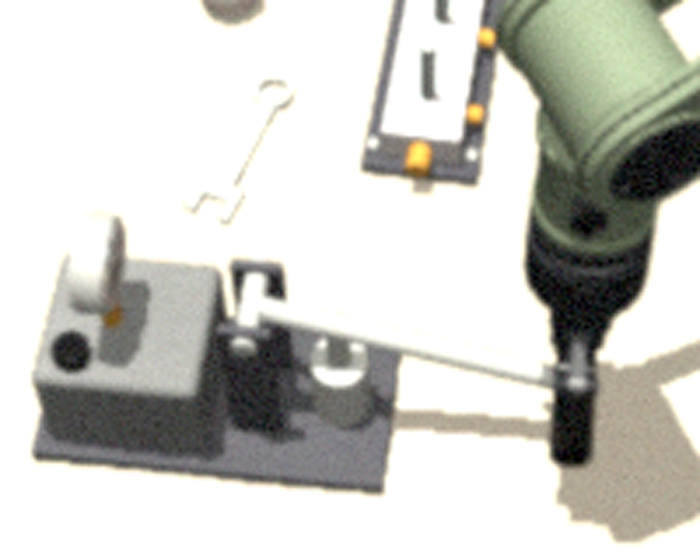

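View pics/top_p2.png

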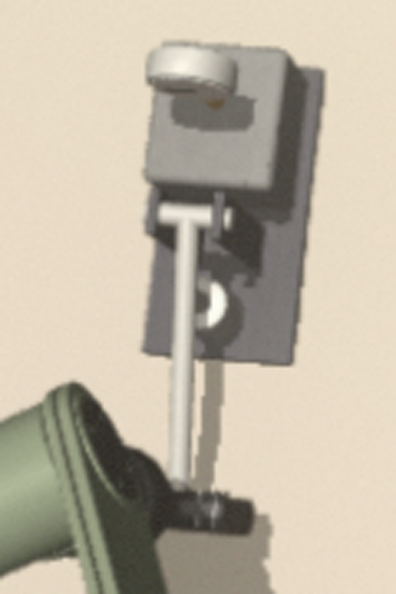

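```bash
python3 - <<'E'
from h import *
print("rest handle tri",tri((302.5,312),(109.5,241.2)))
for o in [-24,-27,-30,-33,-36]:
    ctrl.move_l(hp(.75,o),vel=40); ctrl.hold(.1);s=sensors.read_state();print(o,np.round(s["force"],1),np.round(s["eef_pos"]-hp(.75),1))
    if s["force"][2]>22: break
st()
shot("side","p3",(140,240,340,400),3.5)
E
```

```text
rest handle tri [510.46406106 335.02722656 225.21636206]
-24 [-2.   0.9 11.8] [  2.9   1.8 -20.1]
-27 [-0.8 -0.8 17.9] [  3.3   1.8 -21.8]
-30 [-7.5 -2.5 31.1] [  3.4   1.9 -22. ]
t 50.7 pos [501.6 337.3  82. ] F [-7.5 -2.5 31.1] w -0.1
```

View pics/side_p3.png

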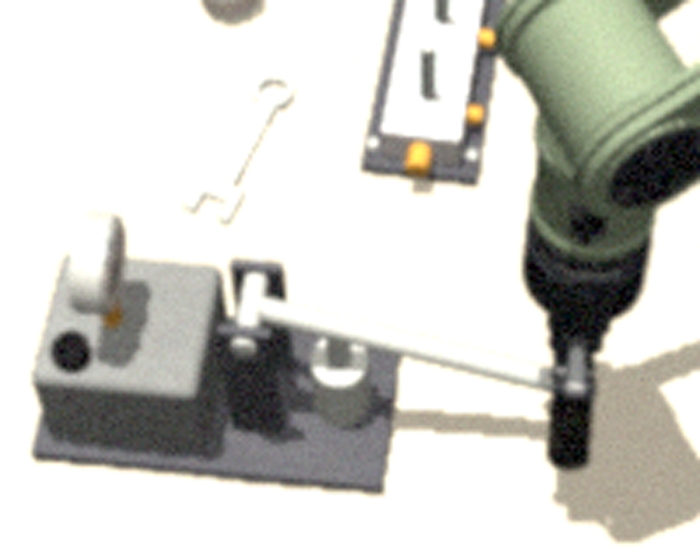

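The stop is at TCP z 82, where the force jumps from 12 to 31 N. That is about 22 mm lower than my tip model, a constant offset I'll carry through. Hold, release, then two more strokes.

```bash
python3 - <<'E'
from h import *
def up():
    for q in [.5,.25,0]: ctrl.move_l(hp(q,-21),vel=130)
    ctrl.move_l(hp(0,20),vel=120); ctrl.hold(.5); st()
ctrl.move_l(hp(.75,-27),vel=40); ctrl.hold(1.1); st(); up()
shot("side","p4",(140,240,340,400),3.5)
for i in range(2):
    ctrl.move_l(hp(0,-18),vel=100)
    for q in [.2,.4,.6,.70]: ctrl.move_l(hp(q,-21),vel=100)
    ctrl.move_l(hp(.75,-24),vel=40);st()
    ctrl.move_l(hp(.75,-28),vel=40);ctrl.hold(1.2);st()
    shot("side",f"p5{i}",(140,240,340,400),3.5)
    up()
ctrl.move_l(hp(0,70),vel=150)
shot("side","p6",None,1.4);shot("top","p6",None,1.4)
E
```

```text
t 52.1 pos [501.5 337.3  82.2] F [-3.4 -0.4 17.9] w -0.1
t 54.9 pos [510.2 334.7 284.5] F [-0.7  0.4  0.1] w -0.2
t 58.1 pos [499.  337.4  83. ] F [-5.1  3.1 11.5] w -0.5
t 59.6 pos [499.3 337.5  82.1] F [-10.1  -1.2  26.6] w -0.0
t 62.4 pos [510.2 334.7 284.5] F [-0.1  0.2 -0.7] w -0.3
t 65.6 pos [499.1 337.4  83. ] F [-5.3  2.5 11.2] w -0.1
t 67.0 pos [499.3 337.5  82.1] F [-11.    0.4  25.7] w 0.1
t 69.9 pos [510.2 334.7 284.5] F [-0.  -0.5 -0.6] w -0.3
```

View pics/side_p4.png

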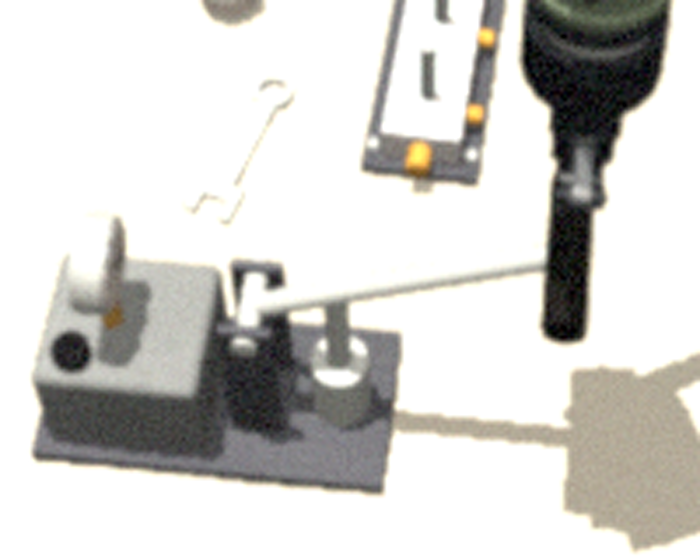

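View pics/side_p51.png

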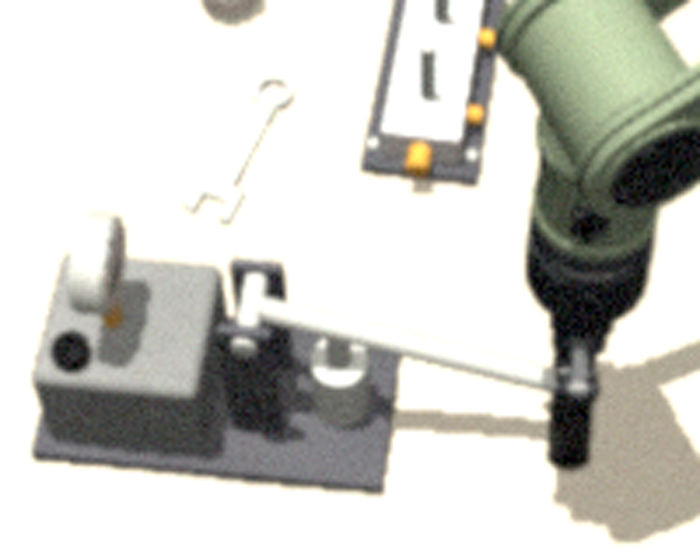

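View pics/side_p6.png

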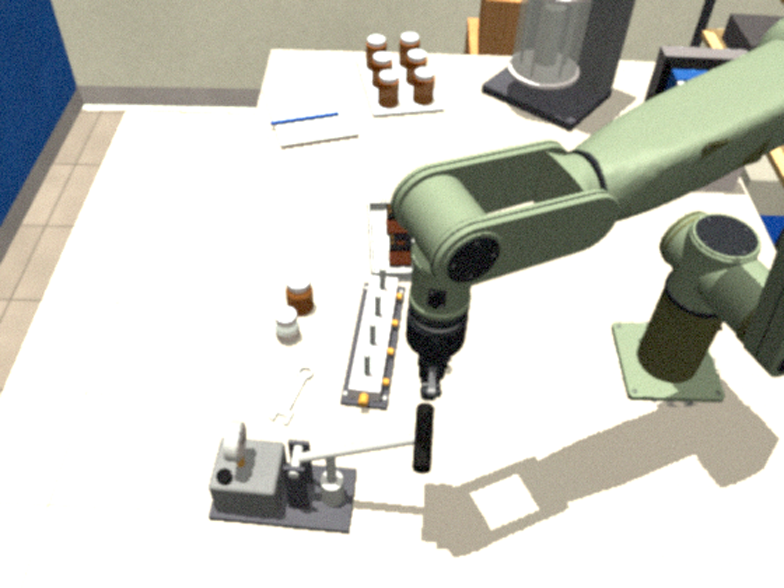

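View pics/top_p6.png

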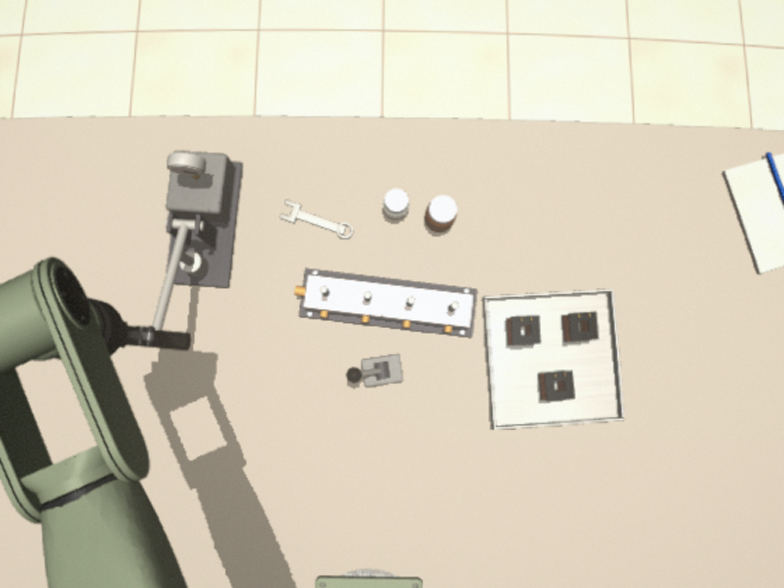

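```bash
python3 - <<'E'
from h import *
b=np.array([-PX[1],PX[0]])
for q in (0,.6,.66,.7,.75,.8):
    h=hp(q,-39); e=np.array([*(h[:2]+b*55),h[2]])
    print(q,h.round(1),"near end px in crop",((proj("side",e)-[140,240])*3.5).round(0),"centre",((proj("side",h)-[140,240])*3.5).round(0))
print(((proj("side",[501,337,57])-[140,240])*3.5).round(0))
E
```

```text
0 [510.3 334.7 225.7] near end px in crop [563. 332.] centre [568. 251.]
0.6 [490.9 335.9  97.1] near end px in crop [582. 438.] centre [586. 360.]
0.66 [493.3 335.7  84.1] near end px in crop [577. 447.] centre [581. 369.]
0.7 [495.3 335.6  75.6] near end px in crop [573. 453.] centre [577. 375.]
0.75 [498.2 335.4  65. ] near end px in crop [567. 460.] centre [571. 383.]
0.8 [501.8 335.2  54.6] near end px in crop [561. 466.] centre [565. 390.]
[566. 391.]
```

The lever end cap in the pressed picture matches the 0.75 rad prediction, so the strokes bottomed out. After release the lever is back at its rest place, and the coils and selector haven't moved. Now the selector goes back.

```bash
python3 - <<'E'
from h import *
R=down(np.arctan2(U[1],U[0])-np.pi/2)
ctrl.move_ptp(sel(100,280),R); ctrl.move_l(sel(100,122),vel=200); st()
for s in [80,65,50,35,20,5,-10,-20,-26,-29,-31,-33,-35]:
    ctrl.move_l(sel(s,122),vel=80)
    f=sensors.read_state()["force"]; print(s,np.round(f,1))
    if s<0 and f[:2]@U>4: break
ctrl.hold(.3);st()
ctrl.move_l(sel(20,122),vel=150); ctrl.move_l(sel(20,250),vel=200)
ctrl.move_ptp([350,60,300],R)
shot("side","e",None,1.4);shot("top","e",None,1.4)
E
```

```text
t 72.4 pos [453.   80.9 123. ] F [0.4 0.2 0.2] w -0.0
80 [-0.4 -0.4  0. ]
65 [-1.7  1.2  4.4]
50 [-14.7  12.8  35.1]
35 [-26.1  13.2  63.2]
20 [-30.7   2.1  74.8]
5 [ 0.2 -0.4 -1. ]
-10 [-0.3 -0.2 -0.4]
-20 [ 0.5 -0.  -0.6]
-26 [-0.6 -0.7  0. ]
-29 [ 0.8 -0.3 -0.5]
-31 [-0.2  3.7  0.9]
-33 [-2.   8.7  2.2]
t 76.4 pos [473.2 -48.2 121.9] F [-0.6  8.9  3.3] w -0.3
```

View pics/side_e.png

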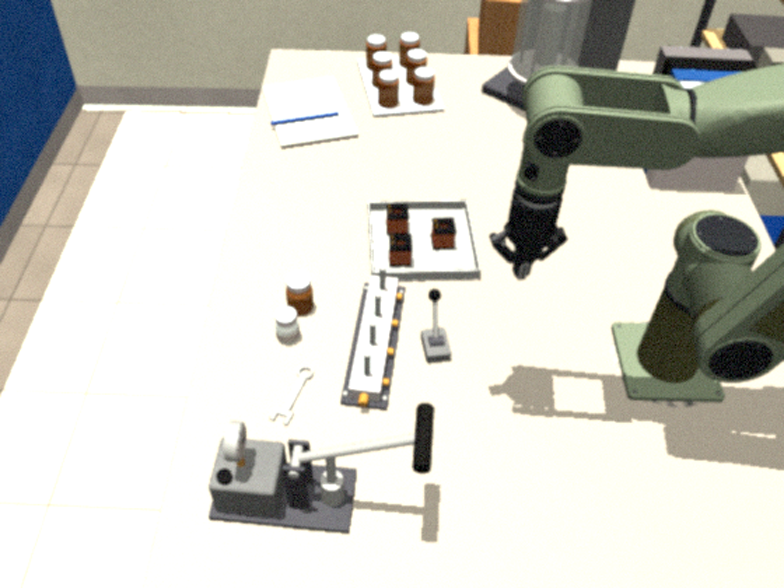

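View pics/top_e.png

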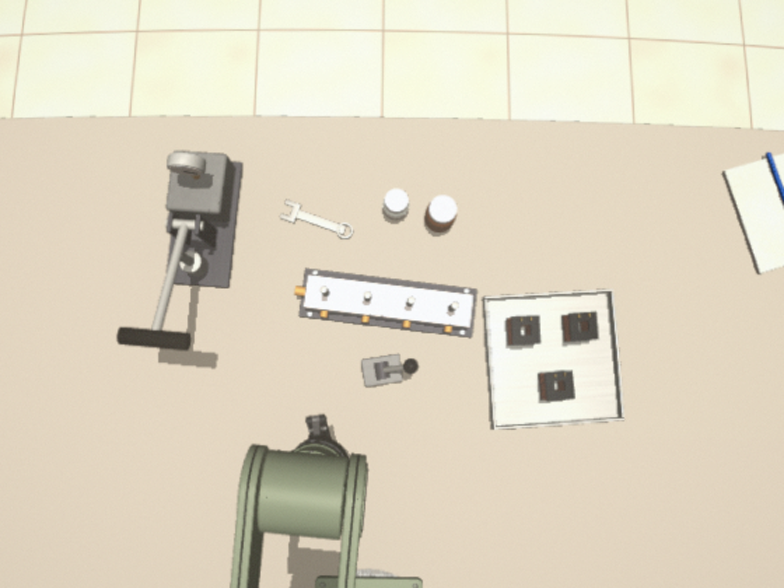

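The selector is back, with the ball at (411,366). On the way the fingertips rode over the ball, and the force reached about 80 N between 50 and 20 mm before letting go. Final numeric check before handing in.

```bash
python3 - <<'E'
from h import *
np.set_printoptions(precision=1,suppress=True)
b=tri((435/1.4,295/1.4),(411/1.4,366/1.4));s=(b[:2]-AX)@U;print("ball",b,"lean",np.arcsin(-s/100),"joint",.5-np.arcsin(-s/100))
c,sn=np.cos(TY),np.sin(TY)
for u,v in((523,330),(580,326),(556,386)):
    P=atz("top",u/1.4,v/1.4,59);d=P[:2]-TR;print(np.array([[c,sn],[-sn,c]])@d)
print("handle",tri((424/1.4,437/1.4),(154/1.4,338/1.4)))
a=np.load("top0.npz")["p"].astype(int);e=np.load("top_e.npz")["p"].astype(int)
print("jar/wrench diff",np.abs(a-e)[130:175,195:335].max(2).__gt__(25).sum())
ctrl.hold(.3);st();ctrl.finish_job()
E
```

```text
ball [475.2 -66.2 105.7] lean 0.5087125116268173 joint -0.008712511626817299
[51.9 56.9]
[ 52.7 -45.8]
[-49.7   5.8]
handle [509.8 334.4 223.7]
jar/wrench diff 0
t 78.7 pos [350.3  59.7 299.5] F [ 0.1 -0.4 -0. ] w 0.2
the job is handed in; nothing more can be done
```

The job is handed in at about 79 s of the 210 s allowed. I swung the selector to test and set all three coils in the tray. I then gave the pump three strokes to its stop, each held about a second or more, and swung the selector back. No verdict is reported.

**Final checks (camera):**
- **Selector:** about 0.0 rad, on its starting side.
- **Coils:** all three stand on the tray floor, within 57 mm of the tray's middle along each side and none on another.
- **Pump:** the handle is back at about 224 mm, its rest height.
- **Jars and wrench:** no change between the first and last pictures.
- **Gripper:** clear of everything.

**What disagreed:**
- **Selector return:** the fingertips rode on the ball for part of the swing. The readings reached about 75 N upward (about 80 N in all), against limits of 120 N at the wrist and 40 N for the arm or gripper body. I believe only the fingers touched, but I could not confirm that.
- **Pump stop:** the tool met the stop about 22 mm lower than I had calculated, and I did not find out why. The stop was clear in the force (12 to 31 N), and the pictures put the lever at about 0.75 rad.

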